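# Pack the shelf-fittings box with four clips and cover it

## Task

Pack a set of fittings for the shelving: take the spirit level off the plywood box and lay it lengthwise on the cork mat, then put exactly four of the H-shaped wooden clips into the box in a single layer and leave the spare clips lying on the desk. Then put the plywood cover on the box, fully home with its lower block in the mouth, and press down firmly on it so that it sits level. Leave the tape measure, masking tape and mug where they are.

Things in the scene. Friction and masses are not known exactly. Their poses are not given: they have to be found in the camera images.
- fitbox: The fittings box: open-topped plywood box, fixed to the desk, outside 188 (its x) x 216 (its y) x 68 high, walls 6 thick; the inside is 176 x 204 and 48 deep, its floor 20 above the desk. Origin: centre of its underside, on the desk; z up.
- cover: Loose plywood cover, 0.2 kg, flat on the desk at first: plate 188 (x) x 216 (y) x 6; under it a block 168 x 196 x 10 that drops into the box mouth, 4 spare each side; on top, mid, a grip bar 18 (x) x 80 (y) x 26 high. Origin: centre of the block's underside; plate top 16 above it, bar top 42. Home: plate on the box rim, origin 58 above the desk; fits either way round, held only by its weight.
- level: Aluminium spirit level, loose, about 0.25 kg, 220 long (its x) x 42 wide (y) x 22 thick (z), plain bar with small green vials; at the start it lies flat across the top of the box, along the box's x within 0.25 rad. Origin at its centre.
- mat: Flat cork mat fixed on the desk beyond the box, 95 (its x) x 250 (its y) x 4 thick. Origin: centre of its underside, on the desk.
- clip1: H-shaped clip of bare pale wood for slot-together shelving, 70 long x 30 wide x 24 thick: two 9 mm rails joined by a 22 mm web mid-way, a 12 mm slot at each end. Loose, 35 g, lying flat at first; 5 to 7 alike are on the desk (an absent one reads None). Origin at its centre; x along its 70 mm length, y across its width, z through its 24 mm thickness.
- clip2: H-shaped clip of bare pale wood for slot-together shelving, 70 long x 30 wide x 24 thick: two 9 mm rails joined by a 22 mm web mid-way, a 12 mm slot at each end. Loose, 35 g, lying flat at first; 5 to 7 alike are on the desk (an absent one reads None). Origin at its centre; x along its 70 mm length, y across its width, z through its 24 mm thickness.
- clip3: H-shaped clip of bare pale wood for slot-together shelving, 70 long x 30 wide x 24 thick: two 9 mm rails joined by a 22 mm web mid-way, a 12 mm slot at each end. Loose, 35 g, lying flat at first; 5 to 7 alike are on the desk (an absent one reads None). Origin at its centre; x along its 70 mm length, y across its width, z through its 24 mm thickness.
- clip4: H-shaped clip of bare pale wood for slot-together shelving, 70 long x 30 wide x 24 thick: two 9 mm rails joined by a 22 mm web mid-way, a 12 mm slot at each end. Loose, 35 g, lying flat at first; 5 to 7 alike are on the desk (an absent one reads None). Origin at its centre; x along its 70 mm length, y across its width, z through its 24 mm thickness.
- clip5: H-shaped clip of bare pale wood for slot-together shelving, 70 long x 30 wide x 24 thick: two 9 mm rails joined by a 22 mm web mid-way, a 12 mm slot at each end. Loose, 35 g, lying flat at first; 5 to 7 alike are on the desk (an absent one reads None). Origin at its centre; x along its 70 mm length, y across its width, z through its 24 mm thickness.
- clip6: H-shaped clip of bare pale wood for slot-together shelving, 70 long x 30 wide x 24 thick: two 9 mm rails joined by a 22 mm web mid-way, a 12 mm slot at each end. Loose, 35 g, lying flat at first; 5 to 7 alike are on the desk (an absent one reads None). Origin at its centre; x along its 70 mm length, y across its width, z through its 24 mm thickness.
- clip7: H-shaped clip of bare pale wood for slot-together shelving, 70 long x 30 wide x 24 thick: two 9 mm rails joined by a 22 mm web mid-way, a 12 mm slot at each end. Loose, 35 g, lying flat at first; 5 to 7 alike are on the desk (an absent one reads None). Origin at its centre; x along its 70 mm length, y across its width, z through its 24 mm thickness.
- tape_measure: Bystander: grey tape measure, 62 x 34 x 32 high, loose, lying among the clips. Origin: centre of its underside.
- masking_tape: Bystander: roll of masking tape lying flat, 90 across, 24 high, loose. Origin: centre of its underside.
- mug: Bystander: white mug, 80 across, 90 high, handle to its +y, loose. Origin: centre of its underside.
There are look-alikes about, which are no part of the job. What is shaped like the clip4 but green or orange is not meant. Leave any green look-alike of the clip2 alone.

How it is judged (in metres and radians):
On the way, in this order (a step that is already met when the one before it is completed fails the run):
1. the spirit level lies lengthwise on the cork mat (x of level in the frame of mat between -0.04 and 0.04 m and y of level in the frame of mat between -0.055 and 0.055 m and z of level in the frame of mat below 0.03 m and angle between the x axis of level and the y axis of mat, either way round below 0.35 rad and linear speed of level below 0.03 m/s), for 0.2 s.
2. exactly four clips are in the box ((height (world z) of clip1 below 0.024 m or (x of clip1 in the frame of fitbox between -0.088 and 0.088 m and y of clip1 in the frame of fitbox between -0.102 and 0.102 m and height (world z) of clip1 below 0.042 m)) and (height (world z) of clip2 below 0.024 m or (x of clip2 in the frame of fitbox between -0.088 and 0.088 m and y of clip2 in the frame of fitbox between -0.102 and 0.102 m and height (world z) of clip2 below 0.042 m)) and (height (world z) of clip3 below 0.024 m or (x of clip3 in the frame of fitbox between -0.088 and 0.088 m and y of clip3 in the frame of fitbox between -0.102 and 0.102 m and height (world z) of clip3 below 0.042 m)) and (height (world z) of clip4 below 0.024 m or (x of clip4 in the frame of fitbox between -0.088 and 0.088 m and y of clip4 in the frame of fitbox between -0.102 and 0.102 m and height (world z) of clip4 below 0.042 m)) and (height (world z) of clip5 below 0.024 m or (x of clip5 in the frame of fitbox between -0.088 and 0.088 m and y of clip5 in the frame of fitbox between -0.102 and 0.102 m and height (world z) of clip5 below 0.042 m)) and (height (world z) of clip6 below 0.024 m or (x of clip6 in the frame of fitbox between -0.088 and 0.088 m and y of clip6 in the frame of fitbox between -0.102 and 0.102 m and height (world z) of clip6 below 0.042 m)) and (height (world z) of clip7 below 0.024 m or (x of clip7 in the frame of fitbox between -0.088 and 0.088 m and y of clip7 in the frame of fitbox between -0.102 and 0.102 m and height (world z) of clip7 below 0.042 m)) and height (world z) of any of clip1, clip2, clip3, clip4 above 0.024 m and height (world z) of any of clip1, clip2, clip3, clip5 above 0.024 m and height (world z) of any of clip1, clip2, clip3, clip6 above 0.024 m and height (world z) of any of clip1, clip2, clip3, clip7 above 0.024 m and height (world z) of any of clip1, clip2, clip4, clip5 above 0.024 m and height (world z) of any of clip1, clip2, clip4, clip6 above 0.024 m and height (world z) of any of clip1, clip2, clip4, clip7 above 0.024 m and height (world z) of any of clip1, clip2, clip5, clip6 above 0.024 m and height (world z) of any of clip1, clip2, clip5, clip7 above 0.024 m and height (world z) of any of clip1, clip2, clip6, clip7 above 0.024 m and height (world z) of any of clip1, clip3, clip4, clip5 above 0.024 m and height (world z) of any of clip1, clip3, clip4, clip6 above 0.024 m and height (world z) of any of clip1, clip3, clip4, clip7 above 0.024 m and height (world z) of any of clip1, clip3, clip5, clip6 above 0.024 m and height (world z) of any of clip1, clip3, clip5, clip7 above 0.024 m and height (world z) of any of clip1, clip3, clip6, clip7 above 0.024 m and height (world z) of any of clip1, clip4, clip5, clip6 above 0.024 m and height (world z) of any of clip1, clip4, clip5, clip7 above 0.024 m and height (world z) of any of clip1, clip4, clip6, clip7 above 0.024 m and height (world z) of any of clip1, clip5, clip6, clip7 above 0.024 m and height (world z) of any of clip2, clip3, clip4, clip5 above 0.024 m and height (world z) of any of clip2, clip3, clip4, clip6 above 0.024 m and height (world z) of any of clip2, clip3, clip4, clip7 above 0.024 m and height (world z) of any of clip2, clip3, clip5, clip6 above 0.024 m and height (world z) of any of clip2, clip3, clip5, clip7 above 0.024 m and height (world z) of any of clip2, clip3, clip6, clip7 above 0.024 m and height (world z) of any of clip2, clip4, clip5, clip6 above 0.024 m and height (world z) of any of clip2, clip4, clip5, clip7 above 0.024 m and height (world z) of any of clip2, clip4, clip6, clip7 above 0.024 m and height (world z) of any of clip2, clip5, clip6, clip7 above 0.024 m and height (world z) of any of clip3, clip4, clip5, clip6 above 0.024 m and height (world z) of any of clip3, clip4, clip5, clip7 above 0.024 m and height (world z) of any of clip3, clip4, clip6, clip7 above 0.024 m and height (world z) of any of clip3, clip5, clip6, clip7 above 0.024 m and height (world z) of any of clip4, clip5, clip6, clip7 above 0.024 m and ((height (world z) of each of clip1, clip2, clip3 below 0.024 m or height (world z) of each of clip1, clip2, clip4 below 0.024 m or height (world z) of each of clip1, clip2, clip5 below 0.024 m or height (world z) of each of clip1, clip2, clip6 below 0.024 m or height (world z) of each of clip1, clip2, clip7 below 0.024 m or height (world z) of each of clip1, clip3, clip4 below 0.024 m or height (world z) of each of clip1, clip3, clip5 below 0.024 m or height (world z) of each of clip1, clip3, clip6 below 0.024 m or height (world z) of each of clip1, clip3, clip7 below 0.024 m or height (world z) of each of clip1, clip4, clip5 below 0.024 m or height (world z) of each of clip1, clip4, clip6 below 0.024 m or height (world z) of each of clip1, clip4, clip7 below 0.024 m) or (height (world z) of each of clip1, clip5, clip6 below 0.024 m or height (world z) of each of clip1, clip5, clip7 below 0.024 m or height (world z) of each of clip1, clip6, clip7 below 0.024 m or height (world z) of each of clip2, clip3, clip4 below 0.024 m or height (world z) of each of clip2, clip3, clip5 below 0.024 m or height (world z) of each of clip2, clip3, clip6 below 0.024 m or height (world z) of each of clip2, clip3, clip7 below 0.024 m or height (world z) of each of clip2, clip4, clip5 below 0.024 m or height (world z) of each of clip2, clip4, clip6 below 0.024 m or height (world z) of each of clip2, clip4, clip7 below 0.024 m or height (world z) of each of clip2, clip5, clip6 below 0.024 m or height (world z) of each of clip2, clip5, clip7 below 0.024 m) or (height (world z) of each of clip2, clip6, clip7 below 0.024 m or height (world z) of each of clip3, clip4, clip5 below 0.024 m or height (world z) of each of clip3, clip4, clip6 below 0.024 m or height (world z) of each of clip3, clip4, clip7 below 0.024 m or height (world z) of each of clip3, clip5, clip6 below 0.024 m or height (world z) of each of clip3, clip5, clip7 below 0.024 m or height (world z) of each of clip3, clip6, clip7 below 0.024 m or height (world z) of each of clip4, clip5, clip6 below 0.024 m or height (world z) of each of clip4, clip5, clip7 below 0.024 m or height (world z) of each of clip4, clip6, clip7 below 0.024 m or height (world z) of each of clip5, clip6, clip7 below 0.024 m))), for 0.2 s.
3. the cover is home and level on the box and is pressed down on it (more than 5 N on the box, its weight included) (horizontal distance between cover and fitbox below 0.012 m and z of cover in the frame of fitbox between 0.053 and 0.061 m and angle between cover's own z axis and vertical below 0.03 rad and angle between the y axis of cover and the y axis of fitbox, either way round below 0.12 rad and contact force between cover and fitbox above 5 N), for 0.1 s.
At the end, for the whole second after the job is handed in: Exactly four clips in the box, the others on the desk; cover home (centred within 12 mm, tilt under 0.03 rad, turned under 0.12 rad, at most 3 mm high) after being pressed; level at rest on the mat, lengthwise within 0.35 rad, its centre within 40 mm (mat x) and 55 mm (mat y) (all of step 1 and all of step 2 and horizontal distance between cover and fitbox below 0.012 m and z of cover in the frame of fitbox between 0.053 and 0.061 m and angle between cover's own z axis and vertical below 0.03 rad and angle between the y axis of cover and the y axis of fitbox, either way round below 0.12 rad and linear speed of cover below 0.03 m/s); the robot touches nothing.
It fails at once if the tape measure, masking tape or mug is moved more than 60 mm or the mug tipped over (distance of any of tape_measure, masking_tape, mug from where it was at the start of the episode above 0.06 m or angle between mug's own z axis and vertical above 0.6 rad).
Of clip1, clip2, clip3, clip4, clip5, clip6, clip7 only 5 to 7 are there at a start; the rules pass over those that are not, and their reading is None.
At some moment in a run one of clip1, clip2, clip3, clip4, clip5, clip6, clip7, cover may be knocked a few centimetres aside while the robot is not near it.
Once in a run the grip may slacken for a moment while it holds something.
It also fails if it takes over 200 s, if anything falls off the work surface, if the arm or the gripper's body presses on something with over 40 N, if the wrist force passes 120 N, or if a joint passes its speed limit or range.

## Robot

A 6-joint arm with a two-finger parallel gripper is mounted at the origin on the work surface. World frame = base frame: x ahead of the robot, y to its left, z up, the work surface at z = 0. Lengths are in mm, angles in rad, forces in N, time in s.
With the tool pointing down it reaches from about 350 to 775 mm from the base axis. Payload 7.3 kg.
Tool frame: the origin (TCP) lies midway between the tips of the shut fingers; the grasp point (between the pads) lies 19 mm behind it; z points along the fingers, y is the line along which they close (so a half turn about z gives the same grasp; the last joint's range is limited). The gripper opens to 92 mm and grips with 3 to 60 N. Pads are 19 mm wide; open, the fingers measure 130 mm over their backs; the gripper's body (75 mm by 190 mm) begins 47 mm behind the grasp point.
Start: joints at [-1.366, 0.342, 1.524, -0, 1.275, -0.146], TCP at [180.439, -493.038, 226.741] pointing down, gripper open.
Joint ranges: [-2.53, 2.53], [-0.77, 2.02], [0.04, 2.7], [-1, 4.14], [0.28, 2.66], [-3.11, 3.11]. Speed limits (rad/s): [2.57, 2.57, 3.14, 3.14, 3.14, 3.14].

## Interface

Orientations are given as [roll, pitch, yaw] about the fixed x, y, z axes, in that order (R = Rz(yaw) Ry(pitch) Rx(roll)).
In Python, from plant import bot gives the robot as it stands.
- The arm moves only by the tool servo_tool, never from a script. Its argument "deltas" is a list of rows, each a list of 2 entries, a list of its own where there are three numbers: the shift along the tool's x, y, z in m, then the turn, a rotation vector about the tool's x, y, z in degrees. A call has 1 to 20 rows; each row shifts and turns the commanded pose from where the row before left it, along the tool's axes as they then stand; what a row does not reach is not made up. A row lasts 1/8 s, in which the tool goes at most 62.5 mm and 10.7 degrees, less where a joint would pass 70% of its speed; a pose out of reach is approached as far as the arm can. A call with a gripper value outside its range is refused whole. "fingers" is the opening, from 0 (shut) to 1 (fully open), set as the call begins (left out, the last holds). The fingers move at their own pace and stop on an object; the grip force is fixed at half the most. Time passes only in rows, so rows that do not move let the fingers close. It gives the time, the measured TCP pose, the force, the opening and the grip force at its end, in the units of the state.
- bot.get_obs(): the state, without advancing time (a new reading comes with each control period).
- bot.capture(name): name is "scene" or "top" or "wrist"; returns the picture (420x560x3 uint8, red, green, blue); there is no depth.
- bot.camera_model(name): a dict with "mtx" (3x3 intrinsics, pixels), "xyz" and "rotation" of the camera in the world. Camera axes: x right, y down, z forward; pixel columns grow to the right and rows downward; lengths in mm; the calibration is good to about 2 mm. A picture is of the moment at which its call begins: read the wrist's pose just before it. camera_model takes no time and is no camera call; for the wrist camera it gives the pose at the moment of the call.
- bot.close_job(): hands the job in; it is judged then, once.
The state is a dict: "time": time; "joint_positions": joint angles; "dq": joint speeds; "tau": joint torques, N m; "tool_pos": TCP position; "tcp_rot": TCP orientation; "contact_force": force on the tool from outside, world axes, zero at the start; "moment": the same for the moment, N m; "grip_width": finger opening in mm; "finger_force": force on a finger pad.
Only numpy, scipy, OpenCV 4.12 (cv2) and the standard library are available. Lean on these libraries where they do the work, as an engineer would, in place of code of your own. Each camera call takes 0.05 s, during which the arm holds its last target. There are 200 camera calls.

## Working session

There is one attempt and no reset: what is moved stays moved. The work goes in short steps, Python scripts to look and compute and a tool call to move; the robot and the scene stay as the last step left them, time stands still between calls to the robot, and variables do not carry over. Pictures are saved under pics/ and viewed, at most 14 in all, crops included, and the job is handed in when it is done.

Besides the shell and the picture viewer there is one more tool, called after ">>>" in YAML: its name, and indented under it one key for each argument. servo_tool: Moves the arm, as the interface text tells. Its arguments: {"type":"object","properties":{"deltas":{"type":"array"},"fingers":{"type":"number"}},"required":["deltas"]}

```bash
mkdir -p pics; ls
cat > h.py <<'E'
import numpy as np, cv2
from plant import bot
def snap(cam,name):
    m=bot.camera_model(cam); im=bot.capture(cam); cv2.imwrite(f'pics/{name}.png',im[:,:,::-1])
    np.savez(f'pics/{name}.npz',mtx=m['mtx'],xyz=m['xyz'],rot=np.array(m['rotation'])); return im
def R(rot):
    rot=np.array(rot,float)
    if rot.shape==(3,3): return rot
    r,p,y=rot; from scipy.spatial.transform import Rotation as Q
    return Q.from_euler('xyz',[r,p,y]).as_matrix()
def px(name,u,v,z):
    d=np.load(f'pics/{name}.npz'); ray=R(d['rot'])@np.linalg.solve(d['mtx'],[u,v,1.]); c=d['xyz']
    return c+ray*(z-c[2])/ray[2]
def uv(name,p):
    d=np.load(f'pics/{name}.npz'); q=d['mtx']@(R(d['rot']).T@(np.array(p,float)-d['xyz'])); return q[:2]/q[2]
E
python3 - <<'E'
from h import *
print(bot.get_obs())
for c in('scene','top','wrist'):
    snap(c,c+'0'); print(c,bot.camera_model(c))
E
```

```text
pics
{'time': 0.0, 'joint_positions': array([-1.36598839e+00,  3.42726972e-01,  1.52502433e+00, -1.13354739e-05,
        1.27539647e+00, -1.46001724e-01]), 'dq': array([-0.00172912, -0.00044896, -0.00022237,  0.0017991 ,  0.00064622,
       -0.00181462]), 'tau': array([ 1.96062079e-03, -4.31241846e+01, -2.44218868e+01,  7.18629034e-02,
        5.58485300e-02, -1.37355751e-04]), 'tool_pos': array([ 180.35292212, -492.61208125,  226.04020759]), 'tcp_rot': array([-3.14005250e+00, -2.15520134e-04,  3.50812799e-01]), 'contact_force': array([ 0.08976741, -0.4574528 , -0.6035012 ]), 'moment': array([ 0.00552231, -0.02807202, -0.04732017]), 'finger_force': 0.0, 'grip_width': 91.64325437387849}
scene {'mtx': array([[406.94840101,   0.        , 282.36761557],
       [  0.        , 406.94840101, 205.68053026],
       [  0.        ,   0.        ,   1.        ]]), 'xyz': array([1143.57444409, -198.01756977,  988.41400574]), 'rotation': array([-2.49170227, -0.01548796,  1.34549776])}
top {'mtx': array([[424.80439325,   0.        , 281.10734756],
       [  0.        , 424.80439325, 205.75152511],
       [  0.        ,   0.        ,   1.        ]]), 'xyz': array([ 338.24871073,  -12.24396595, 1048.77453054]), 'rotation': array([-3.01419541,  0.00332047, -1.56236411])}
wrist {'mtx': array([[366.1546662 ,   0.        , 277.34287128],
       [  0.        , 366.1546662 , 210.38551338],
       [  0.        ,   0.        ,   1.        ]]), 'xyz': array([ 252.9832347 , -465.99432296,  384.83636097]), 'rotation': array([ 2.85308242e+00,  8.75564852e-04, -1.22012448e+00])}
```

View pics/top0.png

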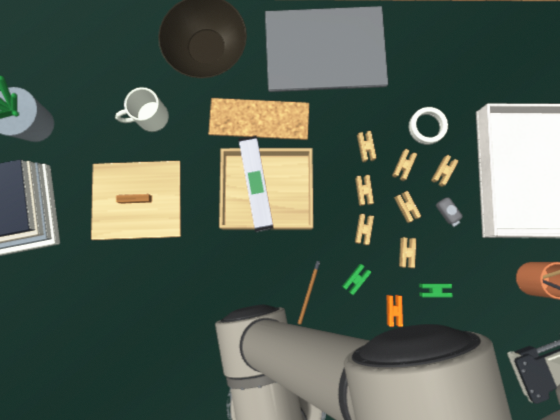

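View pics/scene0.png

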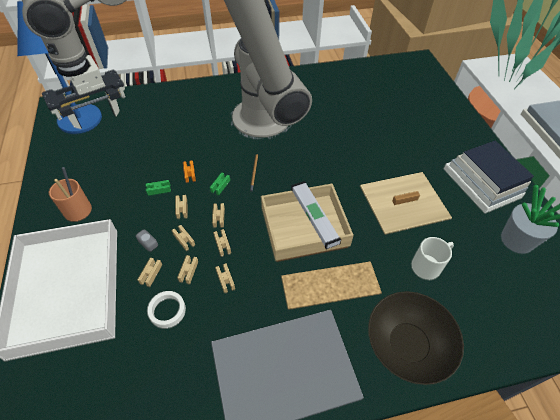

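Run:
```python
from h import *
im=cv2.imread('pics/top0.png')
c=cv2.resize(im[92:250,85:335],None,fx=3.2,fy=3.2,interpolation=cv2.INTER_CUBIC); cv2.imwrite('pics/c1.png',c)
hsv=cv2.cvtColor(im,cv2.COLOR_BGR2HSV)
m=cv2.inRange(hsv,(8,40,110),(30,200,255))
n,l,s,ce=cv2.connectedComponentsWithStats(m)
for i in range(1,n):
    if s[i,4]<60: continue
    pts=np.argwhere(l==i)[:,::-1].astype(np.float32); (cx,cy),(w,h),a=cv2.minAreaRect(pts)
    b=cv2.boxPoints(((cx,cy),(w,h),a)); z=24 if s[i,4]<1000 else 0
    B=np.array([px('top0',*q,z) for q in b]); e1=B[1]-B[0]; e2=B[2]-B[1]
    L=e1 if np.linalg.norm(e1)>np.linalg.norm(e2) else e2
    print(s[i], (round(cx,1),round(cy,1)),'xy',B.mean(0)[:2].round(1),'size',np.linalg.norm(e1).round(),np.linalg.norm(e2).round(),'yaw long',np.degrees(np.arctan2(L[1],L[0])).round(1)%180)
```

```text
[ 208   98  101   42 3669] (258.4, 118.3) xy [697.7  52.3] size 99.0 256.0 yaw long 87.5
[357 131  19  30 376] (366.1, 145.6) xy [ 621.5 -216.9] size 36.0 73.0 yaw long 10.0
[ 219  148   36   81 2237] (236.5, 188.0) xy [517.7 104.4] size 89.0 203.0 yaw long 0.9000000000000057
[ 259  148   54   81 3791] (285.5, 188.0) xy [518.7 -18.2] size 134.0 203.0 yaw long 0.0
[393 149  24  31 370] (404.5, 164.2) xy [ 575.1 -310.5] size 76.0 35.0 yaw long 155.6
[432 155  26  31 395] (444.8, 170.0) xy [ 561.4 -408.8] size 76.0 36.0 yaw long 150.3
[  91  161   90   79 6771] (135.0, 199.9) xy [485.4 357.3] size 227.0 194.0 yaw long 91.7
[356 175  18  30 374] (364.1, 189.6) xy [ 511.1 -210. ] size 35.0 71.0 yaw long 7.0
[395 191  26  31 409] (407.7, 206.4) xy [ 470.5 -315.2] size 38.0 70.0 yaw long 25.0
[355 214  19  31 375] (364.0, 228.9) xy [ 414.9 -208.3] size 71.0 35.0 yaw long 169.8
[399 237  17  31 432] (407.4, 252.2) xy [ 359.9 -311.3] size 72.0 38.0 yaw long 175.6
[ 516  262   44   38 1323] (537.5, 280.5) xy [ 294.7 -632. ] size 105.0 89.0 yaw long 90.5
[298 269  19  55 200] (307.1, 296.0) xy [255.  -71.2] size 133.0 8.0 yaw long 162.9
```

View pics/c1.png

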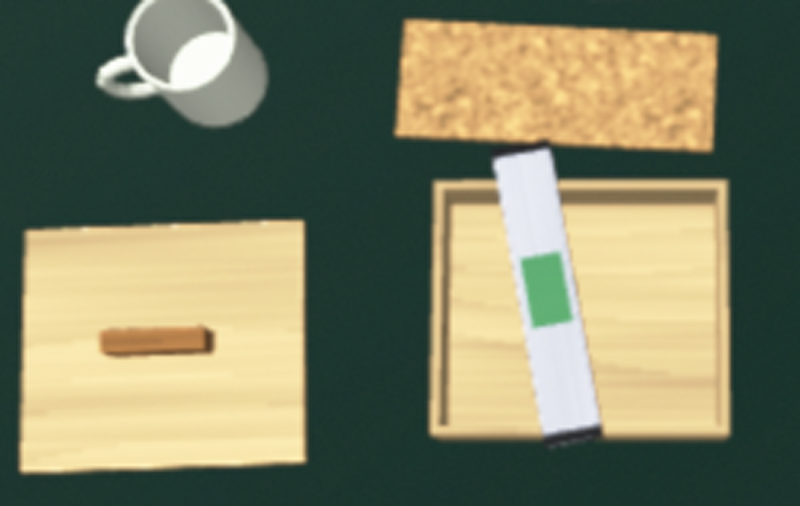

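```bash
cat >> h.py <<'E'
def quad(name,pts,z,off=(0,0),s=1):
    B=np.array([px(name,(u+.5)/s-.5+off[0],(v+.5)/s-.5+off[1],z) for u,v in pts])[:,:2]
    e=[B[(i+1)%4]-B[i] for i in range(4)]
    a=np.degrees(np.arctan2(*( (e[0]-e[2])[::-1]))); 
    print('c',B.mean(0).round(1),'sides',[np.linalg.norm(x).round(1) for x in e],'yaw e0',a.round(2),'yaw e1',np.degrees(np.arctan2(*((e[1]-e[3])[::-1]))).round(2))
    return B
E
python3 - <<'E'
from h import *
k=dict(off=(85,92),s=3.2)
print('box');quad('top0',[(434,180),(728,180),(730,438),(430,436)],68,**k)
print('level');quad('top0',[(492,156),(548,146),(602,432),(546,446)],90,**k)
print('cover');quad('top0',[(25,230),(304,220),(306,463),(20,472)],16,**k)
print('bar');quad('top0',[(100,330),(205,327),(205,352),(102,356)],42,**k)
print('mat');quad('top0',[(404,18),(718,34),(712,152),(395,136)],4,**k)
print(bot.camera_model('wrist')['xyz']-bot.get_obs()['tool_pos'])
E
```

```text
box
c [506.5  27.7] sides [np.float64(217.7), np.float64(191.2), np.float64(216.8), np.float64(189.9)] yaw e0 -89.74 yaw e1 -179.48
level
c [512.6  51.1] sides [np.float64(41.3), np.float64(211.9), np.float64(40.7), np.float64(214.5)] yaw e0 -77.31 yaw e1 -168.63
cover
c [483.3 349.6] sides [np.float64(216.9), np.float64(188.8), np.float64(217.3), np.float64(187.8)] yaw e0 -87.6 yaw e1 -177.38
bar
c [482.4 348.7] sides [np.float64(78.8), np.float64(18.9), np.float64(77.1), np.float64(19.8)] yaw e0 -87.6 yaw e1 -174.75
mat
c [696.6  51.2] sides [np.float64(251.9), np.float64(97.2), np.float64(251.4), np.float64(97.6)] yaw e0 -92.59 yaw e1 177.35
[ 72.6135711   26.74402991 158.62361712]
```

```bash
cat >> h.py <<'E'
def plan(wps,step=50.,dstep=9.5,start=None):
    "wps: (x,y,z,yawdeg); turns in place first, then straight moves; prints row counts and per-row values"
    o=bot.get_obs(); p=np.array(o['tool_pos']); y=np.degrees(o['tcp_rot'][2]); print('at',p.round(1),round(y,2),np.array(o['tcp_rot']).round(4),'t',round(o['time'],1))
    for w in wps:
        t=np.array(w[:3],float); dy=(w[3]-y+180)%360-180; 
        if abs(dy)>.3: n=int(np.ceil(abs(dy)/dstep)); print(f' {n} x turn z {-dy/n:.2f}')
        y+=dy; a=np.radians(y); d=t-p; v=np.array([d[0]*np.cos(a)+d[1]*np.sin(a), d[0]*np.sin(a)-d[1]*np.cos(a), -d[2]])
        n=max(1,int(np.ceil(np.linalg.norm(d)/step))); print(f' {n} x shift',(v/n/1000).round(4),'to',w); p=t
E
python3 -c "
from h import *
plan([(513,51,160,11.4),(513,51,61,11.4)])"
```

```text
at [ 180.4 -492.7  226.2] 20.1 [-3.1404e+00 -1.0000e-04  3.5080e-01] t 0.1
 1 x turn z 8.70
 13 x shift [ 0.0333 -0.0359  0.0051] to (513, 51, 160, 11.4)
 2 x shift [0.     0.     0.0495] to (513, 51, 61, 11.4)
```

>>> servo_tool:
  deltas:
    - [[0, 0, 0], [0, 0, 8.7]]
    - [[0.0333, -0.0359, 0.005], [0, 0, 0]]
    - [[0.0333, -0.0359, 0.005], [0, 0, 0]]
    - [[0.0333, -0.0359, 0.005], [0, 0, 0]]
    - [[0.0333, -0.0359, 0.005], [0, 0, 0]]
    - [[0.0333, -0.0359, 0.005], [0, 0, 0]]
    - [[0.0333, -0.0359, 0.005], [0, 0, 0]]
    - [[0.0333, -0.0359, 0.005], [0, 0, 0]]
    - [[0.0333, -0.0359, 0.005], [0, 0, 0]]
    - [[0.0333, -0.0359, 0.005], [0, 0, 0]]
    - [[0.0333, -0.0359, 0.005], [0, 0, 0]]
    - [[0.0333, -0.0359, 0.005], [0, 0, 0]]
    - [[0.0333, -0.0359, 0.005], [0, 0, 0]]
    - [[0.0333, -0.0359, 0.005], [0, 0, 0]]
    - [[0, 0, 0], [0, 0, 0]]
    - [[0, 0, 0], [0, 0, 0]]
  fingers: 1

```text
time: 2.15
tool_pos: [512.0, 49.9, 161.3]
tcp_rot: [3.141, 0.001, 0.2]
contact_force: [0.2, 0.0, 0.1]
grip_width: 92.0
finger_force: 0.0
```

```bash
python3 -c "
from h import *
snap('wrist','w1')
plan([(513,51,61,11.4)])"
```

```text
at [512.   49.4 161.5] 11.38 [3.1414e+00 9.0000e-04 1.9850e-01] t 2.2
 3 x shift [ 0.0004 -0.0005  0.0335] to (513, 51, 61, 11.4)
```

View pics/w1.png

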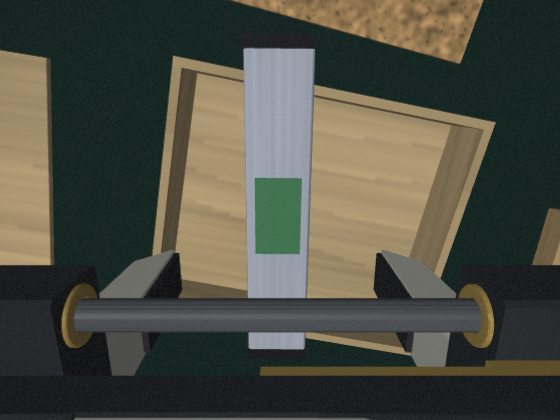

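The level (green window near 278,216, edges u≈246–310) lies centred between the fingers and aligned with the tool, so I go down.

>>> servo_tool:
  deltas:
    - [[0.0005, -0.001, 0.033], [0, 0, 0]]
    - [[0.0005, -0.0005, 0.033], [0, 0, 0]]
    - [[0, 0, 0.034], [0, 0, 0]]
    - [[0, 0, 0], [0, 0, 0]]
    - [[0, 0, 0], [0, 0, 0]]

```text
time: 2.82
tool_pos: [513.9, 51.0, 63.0]
tcp_rot: [3.141, -0.002, 0.198]
contact_force: [0.8, -0.2, -0.1]
grip_width: 91.8
finger_force: 0.0
```

>>> servo_tool:
  deltas:
    - [[0, 0, 0], [0, 0, 0]]
    - [[0, 0, 0], [0, 0, 0]]
    - [[0, 0, 0], [0, 0, 0]]
    - [[0, 0, 0], [0, 0, 0]]
    - [[0, 0, 0], [0, 0, 0]]
    - [[0, 0, 0], [0, 0, 0]]
  fingers: 0

```text
time: 3.58
tool_pos: [513.3, 51.6, 61.7]
tcp_rot: [3.141, -0.0, 0.199]
contact_force: [-0.3, 0.3, 0.5]
grip_width: 41.5
finger_force: 30.0
```

>>> servo_tool:
  deltas:
    - [[0, 0, -0.04], [0, 0, 0]]
    - [[0, 0, -0.04], [0, 0, 0]]
    - [[0, 0, 0], [0, 0, 0]]
    - [[0, 0, 0], [0, 0, 0]]

```text
time: 4.08
tool_pos: [512.3, 51.8, 140.5]
tcp_rot: [-3.141, 0.002, 0.199]
contact_force: [0.5, -0.6, -2.9]
grip_width: 42.3
finger_force: 30.0
```

```bash
python3 -c "
from h import *
print(bot.get_obs()['grip_width'],bot.get_obs()['finger_force'])
plan([(697,51,140,87.4),(697,51,60,87.4)])"
```

```text
42.25126181449516 29.983916580677032
at [512.3  51.8 140.5] 11.4 [-3.1411e+00  2.1000e-03  1.9900e-01] t 4.1
 8 x turn z -9.50
 4 x shift [0.0019 0.0461 0.0001] to (697, 51, 140, 87.4)
 2 x shift [0.   0.   0.04] to (697, 51, 60, 87.4)
```

>>> servo_tool:
  deltas:
    - [[0, 0, 0], [0, 0, -9.5]]
    - [[0, 0, 0], [0, 0, -9.5]]
    - [[0, 0, 0], [0, 0, -9.5]]
    - [[0, 0, 0], [0, 0, -9.5]]
    - [[0, 0, 0], [0, 0, -9.5]]
    - [[0, 0, 0], [0, 0, -9.5]]
    - [[0, 0, 0], [0, 0, -9.5]]
    - [[0, 0, 0], [0, 0, -9.5]]
    - [[0.002, 0.046, 0], [0, 0, 0]]
    - [[0.002, 0.046, 0], [0, 0, 0]]
    - [[0.002, 0.046, 0], [0, 0, 0]]
    - [[0.002, 0.046, 0], [0, 0, 0]]
    - [[0, 0, 0], [0, 0, 0]]
    - [[0, 0, 0], [0, 0, 0]]

```text
time: 5.82
tool_pos: [695.9, 51.4, 139.0]
tcp_rot: [-3.137, 0.0, 1.525]
contact_force: [-0.4, -0.1, -2.7]
grip_width: 41.9
finger_force: 30.0
```

>>> servo_tool:
  deltas:
    - [[0, 0, 0.04], [0, 0, 0]]
    - [[0, 0, 0.04], [0, 0, 0]]
    - [[0, 0, 0.03], [0, 0, 0]]
    - [[0, 0, 0.01], [0, 0, 0]]
    - [[0, 0, 0.01], [0, 0, 0]]
    - [[0, 0, 0], [0, 0, 0]]
    - [[0, 0, 0], [0, 0, 0]]
    - [[0, 0, 0], [0, 0, 0]]

```text
time: 6.82
tool_pos: [698.0, 51.3, 12.8]
tcp_rot: [3.14, 0.0, 1.525]
contact_force: [-0.0, 0.6, -2.6]
grip_width: 41.5
finger_force: 30.0
```

>>> servo_tool:
  deltas:
    - [[0, 0, 0.005], [0, 0, 0]]
    - [[0, 0, 0], [0, 0, 0]]
    - [[0, 0, 0], [0, 0, 0]]

```text
time: 7.2
tool_pos: [697.4, 51.3, 6.6]
tcp_rot: [-3.141, 0.0, 1.525]
contact_force: [-0.7, -0.4, -2.7]
grip_width: 41.7
finger_force: 30.0
```

>>> servo_tool:
  deltas:
    - [[0, 0, 0], [0, 0, 0]]
    - [[0, 0, 0], [0, 0, 0]]
    - [[0, 0, 0], [0, 0, 0]]
    - [[0, 0, 0], [0, 0, 0]]
    - [[0, 0, 0], [0, 0, 0]]
    - [[0, 0, -0.04], [0, 0, 0]]
    - [[0, 0, -0.05], [0, 0, 0]]
    - [[0, 0, -0.05], [0, 0, 0]]
    - [[0, 0, -0.03], [0, 0, 0]]
    - [[0, 0, 0], [0, 0, 0]]
  fingers: 0.8

```text
time: 8.45
tool_pos: [698.8, 51.3, 180.1]
tcp_rot: [3.135, 0.0, 1.525]
contact_force: [0.5, 0.7, -0.8]
grip_width: 73.5
finger_force: 0.0
```

```bash
python3 -c "
from h import *
snap('top','top1'); im=cv2.imread('pics/top1.png'); cv2.imwrite('pics/c2.png',cv2.resize(im[90:280,190:470],None,fx=2.85,fy=2.85,interpolation=cv2.INTER_CUBIC))
plan([(621.5,-217,110,10)])"
```

```text
at [697.7  51.3 177.5] 87.4 [3.1396e+00 1.0000e-04 1.5255e+00] t 8.5
 9 x turn z 8.60
 6 x shift [-0.0203  0.0418  0.0113] to (621.5, -217, 110, 10)
```

View pics/c2.png

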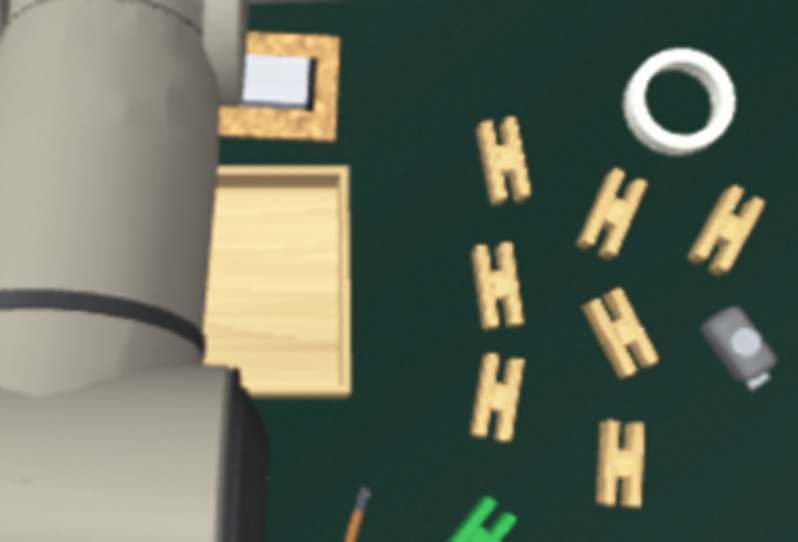

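The level (c2: silver at 243–313, 55–107) lies on the cork mat. All seven pale clips are still in their places, and I'll take the four nearest the box.

```bash
cat >> h.py <<'E'
def clips(name,im,z=24):
    hsv=cv2.cvtColor(im,cv2.COLOR_RGB2HSV); m=cv2.inRange(hsv,(8,40,90),(30,200,255))
    n,l,s,ce=cv2.connectedComponentsWithStats(m); cam=np.load(f'pics/{name}.npz')['xyz']
    for i in range(1,n):
        if s[i,4]<300: continue
        b=cv2.boxPoints(cv2.minAreaRect(np.argwhere(l==i)[:,::-1].astype(np.float32)))
        B=np.array([px(name,*q,z) for q in b]); e1=B[1]-B[0]; e2=B[2]-B[1]
        L=e1 if np.linalg.norm(e1)>np.linalg.norm(e2) else e2
        c=B.mean(0); c2=c+(c-cam)*12/(cam[2]-z)*0+ (c-cam)*0
        print('clip? px',b.mean(0).round(),'xy',c[:2].round(1),'size',sorted([np.linalg.norm(e1).round(),np.linalg.norm(e2).round()]),'yaw',((np.degrees(np.arctan2(L[1],L[0]))+90)%180-90).round(1))
def look(name):
    im=snap('wrist',name); clips(name,im)
E
python3 -c "
from h import *
plan([(623,-219,180,10)])"
```

```text
at [697.7  51.3 177.5] 87.4 [3.1396e+00 1.0000e-04 1.5255e+00] t 8.5
 9 x turn z 8.60
 6 x shift [-0.0201  0.0422 -0.0004] to (623, -219, 180, 10)
```

>>> servo_tool:
  deltas:
    - [[0, 0, 0], [0, 0, 8.6]]
    - [[0, 0, 0], [0, 0, 8.6]]
    - [[0, 0, 0], [0, 0, 8.6]]
    - [[0, 0, 0], [0, 0, 8.6]]
    - [[0, 0, 0], [0, 0, 8.6]]
    - [[0, 0, 0], [0, 0, 8.6]]
    - [[0, 0, 0], [0, 0, 8.6]]
    - [[0, 0, 0], [0, 0, 8.6]]
    - [[0, 0, 0], [0, 0, 8.6]]
    - [[-0.02, 0.042, 0], [0, 0, 0]]
    - [[-0.02, 0.042, 0], [0, 0, 0]]
    - [[-0.02, 0.042, 0], [0, 0, 0]]
    - [[-0.02, 0.042, 0], [0, 0, 0]]
    - [[-0.02, 0.042, 0], [0, 0, 0]]
    - [[-0.02, 0.042, 0], [0, 0, 0]]
    - [[0, 0, 0], [0, 0, 0]]
    - [[0, 0, 0], [0, 0, 0]]
  fingers: 0.7

```text
time: 10.62
tool_pos: [622.5, -217.1, 175.0]
tcp_rot: [-3.14, 0.002, 0.174]
contact_force: [-0.5, 0.1, -0.9]
grip_width: 64.3
finger_force: 0.0
```

```bash
python3 -c "
from h import *
look('wA')
plan([(622,-218,8,10)])"
```

```text
clip? px [62. 65.] xy [693.6 -30.8] size [np.float64(98.0), np.float64(101.0)] yaw -85.2
clip? px [282. 190.] xy [ 625.7 -219.5] size [np.float64(29.0), np.float64(72.0)] yaw 10.9
clip? px [ 61. 228.] xy [554.7 -31. ] size [np.float64(104.0), np.float64(119.0)] yaw 3.0
clip? px [371. 254.] xy [ 580.2 -310.3] size [np.float64(39.0), np.float64(72.0)] yaw -24.5
clip? px [479. 255.] xy [ 598.  -407.9] size [np.float64(21.0), np.float64(41.0)] yaw -82.8
clip? px [254. 278.] xy [ 538.2 -209.6] size [np.float64(30.0), np.float64(40.0)] yaw 9.7
clip? px [135. 316.] xy [ 478.4 -102.2] size [np.float64(23.0), np.float64(71.0)] yaw -1.1
clip? px [420. 315.] xy [ 526.3 -372.9] size [np.float64(22.0), np.float64(71.0)] yaw 20.8
clip? px [376. 354.] xy [ 477.4 -342.3] size [np.float64(52.0), np.float64(357.0)] yaw -80.0
at [ 622.8 -216.5  175.4] 10.04 [-3.140e+00  1.500e-03  1.752e-01] t 10.7
 4 x shift [-0.0003  0.0003  0.0419] to (622, -218, 8, 10)
```

View pics/wA.png

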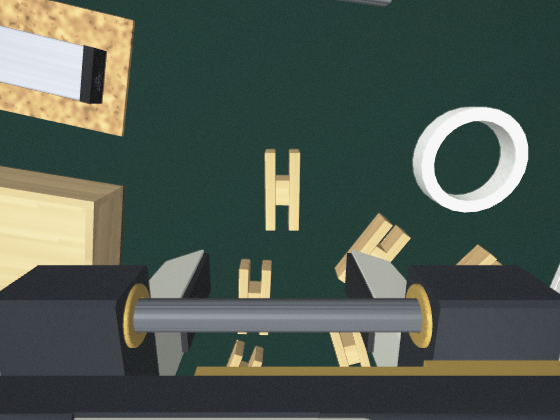

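The clip (282,190) is 29 x 72 mm at (625.5, -219.5), yaw 10.9°, and there's room for the fingers on both sides.

>>> servo_tool:
  deltas:
    - [[0.0025, 0.0035, 0.04], [0, 0, -0.9]]
    - [[0, 0, 0.045], [0, 0, 0]]
    - [[0, 0, 0.045], [0, 0, 0]]
    - [[0, 0, 0.026], [0, 0, 0]]
    - [[0, 0, 0.012], [0, 0, 0]]
    - [[0, 0, 0], [0, 0, 0]]
    - [[0, 0, 0], [0, 0, 0]]

```text
time: 11.55
tool_pos: [627.1, -220.8, 10.2]
tcp_rot: [3.14, -0.002, 0.191]
contact_force: [0.6, 0.8, -0.2]
grip_width: 64.2
finger_force: 0.0
```

>>> servo_tool:
  deltas:
    - [[0, 0, 0], [0, 0, 0]]
    - [[0, 0, 0], [0, 0, 0]]
    - [[0, 0, 0], [0, 0, 0]]
    - [[0, 0, 0], [0, 0, 0]]
    - [[0, 0, 0], [0, 0, 0]]
    - [[0, 0, 0], [0, 0, 0]]
  fingers: 0

```text
time: 12.3
tool_pos: [626.1, -220.8, 8.8]
tcp_rot: [3.141, 0.0, 0.19]
contact_force: [-1.2, 0.1, 1.6]
grip_width: 29.7
finger_force: 29.9
```

>>> servo_tool:
  deltas:
    - [[0, 0, -0.04], [0, 0, 0]]
    - [[0, 0, -0.05], [0, 0, 0]]
    - [[0, 0, -0.05], [0, 0, 0]]
    - [[0, 0, 0], [0, 0, 0]]
    - [[0, 0, 0], [0, 0, 0]]

```text
time: 12.92
tool_pos: [625.6, -220.5, 148.0]
tcp_rot: [-3.141, 0.001, 0.19]
contact_force: [-0.8, 0.4, -0.6]
grip_width: 29.6
finger_force: 29.9
```

```bash
python3 -c "
from h import *
plan([(548,73,140,0.3),(548,73,29,.3)])"
```

```text
at [ 625.6 -220.5  148. ] 10.9 [-3.1409e+00  1.0000e-03  1.9020e-01] t 12.9
 2 x turn z 5.30
 7 x shift [-0.0109 -0.042   0.0011] to (548, 73, 140, 0.3)
 3 x shift [0.    0.    0.037] to (548, 73, 29, 0.3)
```

>>> servo_tool:
  deltas:
    - [[0, 0, 0], [0, 0, 5.3]]
    - [[0, 0, 0], [0, 0, 5.3]]
    - [[-0.011, -0.042, 0.001], [0, 0, 0]]
    - [[-0.011, -0.042, 0.001], [0, 0, 0]]
    - [[-0.011, -0.042, 0.001], [0, 0, 0]]
    - [[-0.011, -0.042, 0.001], [0, 0, 0]]
    - [[-0.011, -0.042, 0.001], [0, 0, 0]]
    - [[-0.011, -0.042, 0.001], [0, 0, 0]]
    - [[-0.011, -0.042, 0.001], [0, 0, 0]]
    - [[0, 0, 0], [0, 0, 0]]
    - [[0, 0, 0], [0, 0, 0]]

```text
time: 14.3
tool_pos: [547.1, 72.6, 140.5]
tcp_rot: [3.141, 0.002, 0.006]
contact_force: [0.5, -1.1, -0.7]
grip_width: 29.3
finger_force: 29.9
```

>>> servo_tool:
  deltas:
    - [[0, 0, 0.04], [0, 0, 0]]
    - [[0, 0, 0.04], [0, 0, 0]]
    - [[0, 0, 0.02], [0, 0, 0]]
    - [[0, 0, 0.009], [0, 0, 0]]
    - [[0, 0, 0], [0, 0, 0]]
    - [[0, 0, 0], [0, 0, 0]]
    - [[0, 0, 0], [0, 0, 0]]

```text
time: 15.18
tool_pos: [548.2, 72.8, 33.6]
tcp_rot: [3.142, -0.002, 0.005]
contact_force: [0.1, -0.2, 0.6]
grip_width: 29.5
finger_force: 29.9
```

>>> servo_tool:
  deltas:
    - [[0, 0, 0.003], [0, 0, 0]]
    - [[0, 0, 0], [0, 0, 0]]
    - [[0, 0, 0], [0, 0, 0]]

```text
time: 15.55
tool_pos: [547.5, 72.9, 29.7]
tcp_rot: [3.141, -0.0, 0.005]
contact_force: [0.4, 0.7, -0.5]
grip_width: 29.5
finger_force: 29.9
```

>>> servo_tool:
  deltas:
    - [[0, 0, 0], [0, 0, 0]]
    - [[0, 0, 0], [0, 0, 0]]
    - [[0, 0, 0], [0, 0, 0]]
    - [[0, 0, -0.04], [0, 0, 0]]
    - [[0, 0, -0.05], [0, 0, 0]]
    - [[0, 0, -0.05], [0, 0, -6.7]]
    - [[0, 0, -0.01], [0, 0, 0]]
  fingers: 0.5

```text
time: 16.42
tool_pos: [549.3, 72.9, 183.4]
tcp_rot: [3.141, -0.007, 0.123]
contact_force: [0.6, -0.8, -0.7]
grip_width: 45.9
finger_force: 0.0
```

>>> servo_tool:
  deltas:
    - [[-0.0113, 0.0465, 0], [0, 0, 0]]
    - [[-0.0113, 0.0465, 0], [0, 0, 0]]
    - [[-0.0113, 0.0465, 0], [0, 0, 0]]
    - [[-0.0113, 0.0465, 0], [0, 0, 0]]
    - [[-0.0113, 0.0465, 0], [0, 0, 0]]
    - [[-0.0113, 0.0465, 0], [0, 0, 0]]
    - [[0, 0, 0], [0, 0, 0]]
    - [[0, 0, 0], [0, 0, 0]]
  fingers: 0.7

```text
time: 17.42
tool_pos: [513.8, -211.6, 178.8]
tcp_rot: [-3.14, 0.001, 0.121]
contact_force: [0.8, -0.5, 0.4]
grip_width: 64.5
finger_force: 0.0
```

```bash
python3 -c "
from h import *
look('wB')
plan([(515,-212,8,7)])"
```

```text
clip? px [96.  6.] xy [643.2 -55.4] size [np.float64(8.0), np.float64(52.0)] yaw -83.1
clip? px [ 66. 168.] xy [503.2 -26.7] size [np.float64(104.0), np.float64(216.0)] yaw 0.5
clip? px [406. 131.] xy [ 578.9 -311.2] size [np.float64(36.0), np.float64(70.0)] yaw -24.5
clip? px [511. 161.] xy [ 565.2 -406.6] size [np.float64(42.0), np.float64(73.0)] yaw -31.3
clip? px [278. 191.] xy [ 514.5 -212. ] size [np.float64(30.0), np.float64(72.0)] yaw 7.8
clip? px [385. 244.] xy [ 476.6 -315.1] size [np.float64(32.0), np.float64(77.0)] yaw 28.1
clip? px [269. 276.] xy [ 431.7 -212.8] size [np.float64(32.0), np.float64(57.0)] yaw -10.3
clip? px [135. 316.] xy [373.6 -87.9] size [np.float64(23.0), np.float64(72.0)] yaw -4.1
clip? px [420. 315.] xy [ 407.5 -364. ] size [np.float64(23.0), np.float64(72.0)] yaw 17.8
clip? px [376. 354.] xy [ 359.7 -330.6] size [np.float64(53.0), np.float64(362.0)] yaw -83.0
at [ 514.  -211.2  179. ] 7.01 [-3.1404e+00  1.1000e-03  1.2240e-01] t 17.5
 4 x shift [0.0002 0.0002 0.0428] to (515, -212, 8, 7)
```

>>> servo_tool:
  deltas:
    - [[0.001, 0.001, 0.04], [0, 0, -0.8]]
    - [[0, 0, 0.05], [0, 0, 0]]
    - [[0, 0, 0.045], [0, 0, 0]]
    - [[0, 0, 0.025], [0, 0, 0]]
    - [[0, 0, 0.01], [0, 0, 0]]
    - [[0, 0, 0], [0, 0, 0]]
    - [[0, 0, 0], [0, 0, 0]]

```text
time: 18.35
tool_pos: [516.3, -213.3, 11.0]
tcp_rot: [3.14, -0.002, 0.137]
contact_force: [-0.4, -1.2, -0.1]
grip_width: 64.4
finger_force: 0.0
```

>>> servo_tool:
  deltas:
    - [[0, 0, 0], [0, 0, 0]]
    - [[0, 0, 0], [0, 0, 0]]
    - [[0, 0, 0], [0, 0, 0]]
    - [[0, 0, 0], [0, 0, 0]]
    - [[0, 0, 0], [0, 0, 0]]
    - [[0, 0, 0], [0, 0, 0]]
  fingers: 0

```text
time: 19.1
tool_pos: [515.4, -213.2, 9.8]
tcp_rot: [3.141, -0.0, 0.136]
contact_force: [-0.0, -0.2, 3.2]
grip_width: 30.0
finger_force: 30.0
```

>>> servo_tool:
  deltas:
    - [[0, 0, -0.04], [0, 0, 0]]
    - [[0, 0, -0.05], [0, 0, 0]]
    - [[0, 0, -0.04], [0, 0, 7.5]]
    - [[0.0068, -0.039, 0], [0, 0, 0]]
    - [[0.0068, -0.039, 0], [0, 0, 0]]
    - [[0.0068, -0.039, 0], [0, 0, 0]]
    - [[0.0068, -0.039, 0], [0, 0, 0]]
    - [[0.0068, -0.039, 0], [0, 0, 0]]
    - [[0, 0, 0], [0, 0, 0]]
    - [[0, 0, 0], [0, 0, 0]]
    - [[0, 0, 0], [0, 0, 0]]

```text
time: 20.48
tool_pos: [548.2, -19.0, 139.6]
tcp_rot: [3.141, 0.0, 0.004]
contact_force: [-0.3, -1.3, -0.7]
grip_width: 30.1
finger_force: 30.0
```

>>> servo_tool:
  deltas:
    - [[0, 0, 0.04], [0, 0, 0]]
    - [[0, 0, 0.04], [0, 0, 0]]
    - [[0, 0, 0.02], [0, 0, 0]]
    - [[0, 0, 0.009], [0, 0, 0]]
    - [[0, 0, 0], [0, 0, 0]]
    - [[0, 0, 0], [0, 0, 0]]
    - [[0, 0, 0], [0, 0, 0]]

```text
time: 21.35
tool_pos: [548.7, -18.2, 31.3]
tcp_rot: [3.141, -0.001, 0.005]
contact_force: [0.7, -0.2, 0.3]
grip_width: 29.8
finger_force: 30.0
```

>>> servo_tool:
  deltas:
    - [[0, 0, 0], [0, 0, 0]]
    - [[0, 0, 0], [0, 0, 0]]
    - [[0, 0, 0], [0, 0, 0]]
    - [[0, 0, -0.04], [0, 0, 0]]
    - [[0, 0, -0.05], [0, 0, 0]]
    - [[0, 0, -0.05], [0, 0, 10.2]]
    - [[0, 0, -0.01], [0, 0, 0]]
  fingers: 0.5

```text
time: 22.22
tool_pos: [550.0, -18.2, 184.4]
tcp_rot: [3.142, -0.007, -0.174]
contact_force: [-0.1, 0.2, -0.9]
grip_width: 45.9
finger_force: 0.0
```

>>> servo_tool:
  deltas:
    - [[-0.0187, 0.0423, 0], [0, 0, 0]]
    - [[-0.0187, 0.0423, 0], [0, 0, 0]]
    - [[-0.0187, 0.0423, 0], [0, 0, 0]]
    - [[-0.0187, 0.0423, 0], [0, 0, 0]]
    - [[-0.0187, 0.0423, 0], [0, 0, 0]]
    - [[0, 0, 0], [0, 0, 0]]
    - [[0, 0, 0], [0, 0, 0]]
  fingers: 0.7

```text
time: 23.1
tool_pos: [419.7, -209.8, 180.1]
tcp_rot: [-3.141, 0.001, -0.173]
contact_force: [0.1, -0.1, -0.3]
grip_width: 64.1
finger_force: 0.0
```

```bash
python3 -c "
from h import *
look('wC')
plan([(419,-210,10,-10)])"
```

```text
clip? px [ 70. 130.] xy [493.3 -43.7] size [np.float64(108.0), np.float64(217.0)] yaw -16.0
clip? px [351.   9.] xy [ 553.4 -289.8] size [np.float64(11.0), np.float64(16.0)] yaw -25.7
clip? px [377.  13.] xy [ 547.5 -309.4] size [np.float64(13.0), np.float64(21.0)] yaw -25.1
clip? px [499.  10.] xy [ 533. -402.] size [np.float64(18.0), np.float64(22.0)] yaw -31.4
clip? px [393. 108.] xy [ 473.3 -315.9] size [np.float64(34.0), np.float64(72.0)] yaw 28.0
clip? px [280. 194.] xy [ 417.6 -210.8] size [np.float64(30.0), np.float64(72.0)] yaw -9.0
clip? px [399. 229.] xy [ 366.1 -312.4] size [np.float64(35.0), np.float64(74.0)] yaw -3.6
clip? px [135. 316.] xy [320.7 -50.3] size [np.float64(23.0), np.float64(72.0)] yaw -20.8
clip? px [419. 315.] xy [ 272.9 -325.1] size [np.float64(23.0), np.float64(73.0)] yaw 2.1
clip? px [377. 354.] xy [ 236.6 -279.9] size [np.float64(53.0), np.float64(362.0)] yaw 80.1
at [ 420.  -209.5  180.2] -9.84 [-3.1409e+00  8.0000e-04 -1.7170e-01] t 23.1
 4 x shift [-0.0002  0.0002  0.0426] to (419, -210, 10, -10)
```

>>> servo_tool:
  deltas:
    - [[-0.002, 0.0015, 0.04], [0, 0, -0.9]]
    - [[0, 0, 0.05], [0, 0, 0]]
    - [[0, 0, 0.045], [0, 0, 0]]
    - [[0, 0, 0.025], [0, 0, 0]]
    - [[0, 0, 0.011], [0, 0, 0]]
    - [[0, 0, 0], [0, 0, 0]]
    - [[0, 0, 0], [0, 0, 0]]

```text
time: 24.02
tool_pos: [418.5, -211.6, 10.7]
tcp_rot: [3.141, -0.002, -0.156]
contact_force: [0.4, 0.2, 1.2]
grip_width: 64.1
finger_force: 0.0
```

>>> servo_tool:
  deltas:
    - [[0, 0, 0], [0, 0, 0]]
    - [[0, 0, 0], [0, 0, 0]]
    - [[0, 0, 0], [0, 0, 0]]
    - [[0, 0, 0], [0, 0, 0]]
    - [[0, 0, 0], [0, 0, 0]]
    - [[0, 0, 0], [0, 0, 0]]
  fingers: 0

```text
time: 24.78
tool_pos: [417.7, -211.5, 9.8]
tcp_rot: [3.141, -0.0, -0.157]
contact_force: [-0.2, 0.1, 1.9]
grip_width: 29.7
finger_force: 29.9
```

>>> servo_tool:
  deltas:
    - [[0, 0, -0.04], [0, 0, 0]]
    - [[0, 0, -0.05], [0, 0, 0]]
    - [[0, 0, -0.04], [0, 0, -9.3]]
    - [[0.008, -0.0473, 0], [0, 0, 0]]
    - [[0.008, -0.0473, 0], [0, 0, 0]]
    - [[0.008, -0.0473, 0], [0, 0, 0]]
    - [[0.008, -0.0473, 0], [0, 0, 0]]
    - [[0.008, -0.0473, 0], [0, 0, 0]]
    - [[0.008, -0.0473, 0], [0, 0, 0]]
    - [[0, 0, 0], [0, 0, 0]]
    - [[0, 0, 0], [0, 0, 0]]
    - [[0, 0, 0], [0, 0, 0]]

```text
time: 26.28
tool_pos: [464.0, 71.6, 139.6]
tcp_rot: [3.141, 0.0, 0.004]
contact_force: [0.7, -0.5, 0.4]
grip_width: 30.0
finger_force: 29.9
```

>>> servo_tool:
  deltas:
    - [[0, 0, 0.04], [0, 0, 0]]
    - [[0, 0, 0.04], [0, 0, 0]]
    - [[0, 0, 0.02], [0, 0, 0]]
    - [[0, 0, 0.009], [0, 0, 0]]
    - [[0, 0, 0], [0, 0, 0]]
    - [[0, 0, 0], [0, 0, 0]]
    - [[0, 0, 0], [0, 0, 0]]

```text
time: 27.15
tool_pos: [464.6, 72.5, 31.3]
tcp_rot: [3.141, -0.001, 0.005]
contact_force: [0.8, 0.2, -0.3]
grip_width: 29.8
finger_force: 29.9
```

>>> servo_tool:
  deltas:
    - [[0, 0, 0], [0, 0, 0]]
    - [[0, 0, 0], [0, 0, 0]]
    - [[0, 0, 0], [0, 0, 0]]
    - [[0, 0, -0.04], [0, 0, 0]]
    - [[0, 0, -0.05], [0, 0, 0]]
    - [[0, 0, -0.05], [0, 0, 8.3]]
    - [[0, 0, -0.01], [0, 0, 8.3]]
    - [[0, 0, 0], [0, 0, 8.2]]
  fingers: 0.5

```text
time: 28.15
tool_pos: [464.7, 72.7, 182.1]
tcp_rot: [-3.14, -0.003, -0.432]
contact_force: [-0.2, -0.1, -0.8]
grip_width: 45.8
finger_force: 0.0
```

>>> servo_tool:
  deltas:
    - [[0.0329, 0.0378, 0], [0, 0, 0]]
    - [[0.0329, 0.0378, 0], [0, 0, 0]]
    - [[0.0329, 0.0378, 0], [0, 0, 0]]
    - [[0.0329, 0.0378, 0], [0, 0, 0]]
    - [[0.0329, 0.0378, 0], [0, 0, 0]]
    - [[0.0329, 0.0378, 0], [0, 0, 0]]
    - [[0.0329, 0.0378, 0], [0, 0, 0]]
    - [[0.0329, 0.0378, 0], [0, 0, 0]]
    - [[0, 0, 0], [0, 0, 0]]
    - [[0, 0, 0], [0, 0, 0]]
  fingers: 0.7

```text
time: 29.4
tool_pos: [577.8, -311.1, 180.2]
tcp_rot: [-3.141, 0.001, -0.428]
contact_force: [0.1, 0.1, 0.2]
grip_width: 64.1
finger_force: 0.0
```

```bash
python3 -c "
from h import *
look('wD')
plan([(578,-312,10,-24.5)])"
```

```text
clip? px [390. 158.] xy [ 564.7 -410.9] size [np.float64(36.0), np.float64(71.0)] yaw -30.0
clip? px [280. 188.] xy [ 579.1 -314.1] size [np.float64(30.0), np.float64(71.0)] yaw -23.6
clip? px [ 12. 210.] xy [662.  -87.4] size [np.float64(21.0), np.float64(49.0)] yaw -35.7
clip? px [322. 277.] xy [ 485.5 -314.6] size [np.float64(35.0), np.float64(60.0)] yaw 27.2
clip? px [135. 316.] xy [ 522.  -130.9] size [np.float64(21.0), np.float64(72.0)] yaw -36.4
clip? px [420. 316.] xy [ 406.3 -385.6] size [np.float64(23.0), np.float64(72.0)] yaw -13.6
clip? px [384. 366.] xy [ 365.3 -333.9] size [np.float64(42.0), np.float64(102.0)] yaw 48.1
clip? px [270. 370.] xy [ 409.4 -225.3] size [np.float64(9.0), np.float64(129.0)] yaw 65.5
at [ 578.  -310.5  180.5] -24.46 [-3.1411e+00  1.0000e-03 -4.2700e-01] t 29.4
 4 x shift [0.0002 0.0003 0.0426] to (578, -312, 10, -24.5)
```

>>> servo_tool:
  deltas:
    - [[0.002, 0.0025, 0.04], [0, 0, -0.9]]
    - [[0, 0, 0.05], [0, 0, 0]]
    - [[0, 0, 0.045], [0, 0, 0]]
    - [[0, 0, 0.025], [0, 0, 0]]
    - [[0, 0, 0.011], [0, 0, 0]]
    - [[0, 0, 0], [0, 0, 0]]
    - [[0, 0, 0], [0, 0, 0]]

```text
time: 30.32
tool_pos: [579.9, -315.0, 11.4]
tcp_rot: [3.141, -0.003, -0.411]
contact_force: [0.1, 0.2, 0.6]
grip_width: 64.2
finger_force: 0.0
```

>>> servo_tool:
  deltas:
    - [[0, 0, 0], [0, 0, 0]]
    - [[0, 0, 0], [0, 0, 0]]
    - [[0, 0, 0], [0, 0, 0]]
    - [[0, 0, 0], [0, 0, 0]]
    - [[0, 0, 0], [0, 0, 0]]
    - [[0, 0, 0], [0, 0, 0]]
  fingers: 0

```text
time: 31.08
tool_pos: [579.0, -314.8, 9.8]
tcp_rot: [3.141, -0.0, -0.412]
contact_force: [0.3, 0.0, 0.8]
grip_width: 29.5
finger_force: 29.9
```

>>> servo_tool:
  deltas:
    - [[0, 0, -0.04], [0, 0, 0]]
    - [[0, 0, -0.05], [0, 0, 0]]
    - [[0, 0, -0.04], [0, 0, -8]]
    - [[0, 0, 0], [0, 0, -8]]
    - [[0, 0, 0], [0, 0, -8]]
    - [[-0.0162, -0.0425, 0], [0, 0, 0]]
    - [[-0.0162, -0.0425, 0], [0, 0, 0]]
    - [[-0.0162, -0.0425, 0], [0, 0, 0]]
    - [[-0.0162, -0.0425, 0], [0, 0, 0]]
    - [[-0.0162, -0.0425, 0], [0, 0, 0]]
    - [[-0.0162, -0.0425, 0], [0, 0, 0]]
    - [[-0.0162, -0.0425, 0], [0, 0, 0]]
    - [[0, 0, 0], [0, 0, 0]]
    - [[0, 0, 0], [0, 0, 0]]
    - [[0, 0, 0], [0, 0, 0]]

```text
time: 32.95
tool_pos: [464.1, -19.0, 139.7]
tcp_rot: [3.141, -0.0, 0.006]
contact_force: [-0.2, 1.1, -0.8]
grip_width: 29.7
finger_force: 29.9
```

>>> servo_tool:
  deltas:
    - [[0, 0, 0.04], [0, 0, 0]]
    - [[0, 0, 0.04], [0, 0, 0]]
    - [[0, 0, 0.02], [0, 0, 0]]
    - [[0, 0, 0.009], [0, 0, 0]]
    - [[0, 0, 0], [0, 0, 0]]
    - [[0, 0, 0], [0, 0, 0]]
    - [[0, 0, 0], [0, 0, 0]]

```text
time: 33.83
tool_pos: [464.0, -18.3, 31.2]
tcp_rot: [3.141, -0.001, 0.007]
contact_force: [0.1, -0.6, 0.0]
grip_width: 29.9
finger_force: 30.0
```

>>> servo_tool:
  deltas:
    - [[0, 0, 0], [0, 0, 0]]
    - [[0, 0, 0], [0, 0, 0]]
    - [[0, 0, 0], [0, 0, 0]]
    - [[0, 0, -0.04], [0, 0, 0]]
    - [[0, 0, -0.05], [0, 0, 0]]
    - [[0, 0, -0.05], [0, 0, -9.2]]
    - [[0, 0, -0.05], [0, 0, -9.2]]
    - [[0, 0, -0.03], [0, 0, -9.2]]
    - [[0, 0, 0], [0, 0, -9.2]]
    - [[0, 0, 0], [0, 0, -9.2]]
    - [[0, 0, 0], [0, 0, -9.2]]
    - [[0, 0, 0], [0, 0, -9.2]]
    - [[0, 0, 0], [0, 0, -9.2]]
    - [[0, 0, 0], [0, 0, -9.2]]
    - [[0, 0, 0], [0, 0, -9.2]]
  fingers: 0.5

```text
time: 35.7
tool_pos: [463.4, -18.0, 250.6]
tcp_rot: [-3.141, 0.0, 1.618]
contact_force: [-0.3, -0.1, -0.6]
grip_width: 46.2
finger_force: 0.0
```

>>> servo_tool:
  deltas:
    - [[0.0459, 0.0043, 0], [0, 0, 0]]
    - [[0.0459, 0.0043, 0], [0, 0, 0]]
    - [[0.0459, 0.0043, 0], [0, 0, 0]]
    - [[0.0459, 0.0043, 0], [0, 0, 0]]
    - [[0.0459, 0.0043, 0], [0, 0, 0]]
    - [[0.0459, 0.0043, 0], [0, 0, 0]]
    - [[0.0459, 0.0043, 0], [0, 0, 0]]
    - [[0.0459, 0.0043, 0], [0, 0, 0]]
    - [[0, 0, 0], [0, 0, 0]]
    - [[0, 0, 0], [0, 0, 0]]
  fingers: 0.6

```text
time: 36.95
tool_pos: [482.3, 349.8, 250.3]
tcp_rot: [-3.141, 0.001, 1.613]
contact_force: [0.4, 0.1, 0.1]
grip_width: 54.9
finger_force: 0.0
```

```bash
python3 -c "
from h import *
snap('wrist','wE'); im=snap('top','top2'); snap('scene','scene2')
a=cv2.imread('pics/top2.png')[90:280,200:480]; cv2.imwrite('pics/c3.png',cv2.resize(a,None,fx=2.85,fy=2.85,interpolation=cv2.INTER_CUBIC))
plan([(483,349,60,92.4)])"
```

```text
at [482.8 349.1 250.9] 92.32 [3.1415e+00 3.0000e-04 1.6113e+00] t 37.1
 4 x shift [-0.      0.0001  0.0477] to (483, 349, 60, 92.4)
```

View pics/c3.png

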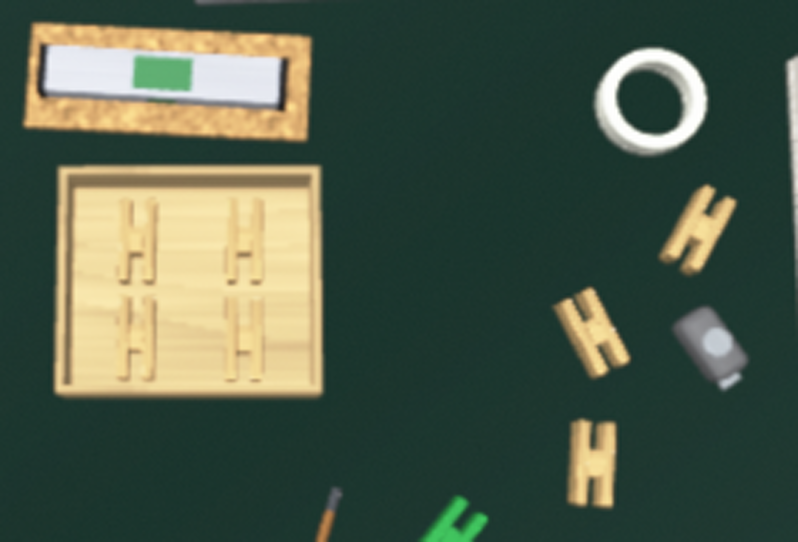

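View pics/wE.png

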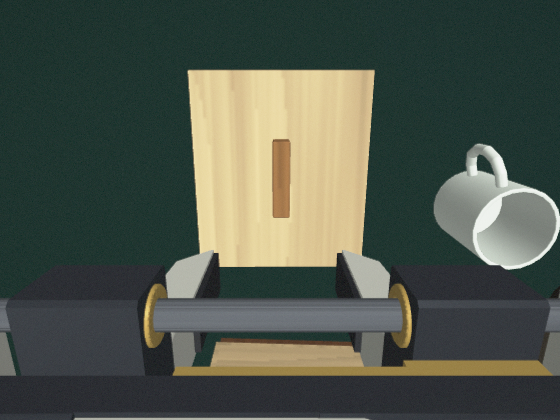

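Run:
```python
from h import *
quad('wE',[(273,140),(289,140),(290,217),(273,217)],42)
quad('wE',[(188,70),(374,70),(361,266),(203,266)],16)
quad('top2',[(58,167),(321,167),(322,396),(54,396)],68,off=(200,90),s=2.85)
print(px('w1',174,57,68),px('w1',494,122,68))
print(np.load('pics/w1.npz')['xyz'])
a=cv2.imread('pics/w1.png'); b=np.hstack([cv2.resize(a[37:87,149:219],None,fx=5,fy=5),cv2.resize(a[95:145,455:525],None,fx=5,fy=5)]); 
t=cv2.imread('pics/top2.png')[140:236,212:320]; t=cv2.resize(t,None,fx=3.2,fy=3.2,interpolation=cv2.INTER_CUBIC); t=cv2.copyMakeBorder(t,0,0,0,700-t.shape[1],0); cv2.imwrite('pics/c4.png',np.vstack([b,t]))
```

```text
c [486.4 350.8] sides [np.float64(15.8), np.float64(79.9), np.float64(17.9), np.float64(79.9)] yaw e0 2.43 yaw e1 -87.05
c [486.9 350. ] sides [np.float64(186.9), np.float64(215.1), np.float64(185.2), np.float64(215.3)] yaw e0 2.43 yaw e1 -87.11
c [505.5  28. ] sides [np.float64(218.6), np.float64(190.5), np.float64(217.4), np.float64(190.7)] yaw e0 -89.55 yaw e1 -179.63
[601.36331023 135.50138332  68.        ] [603.60954931 -79.3407158   68.        ]
[587.94227205  65.65271341 319.8406041 ]
```

View pics/c4.png

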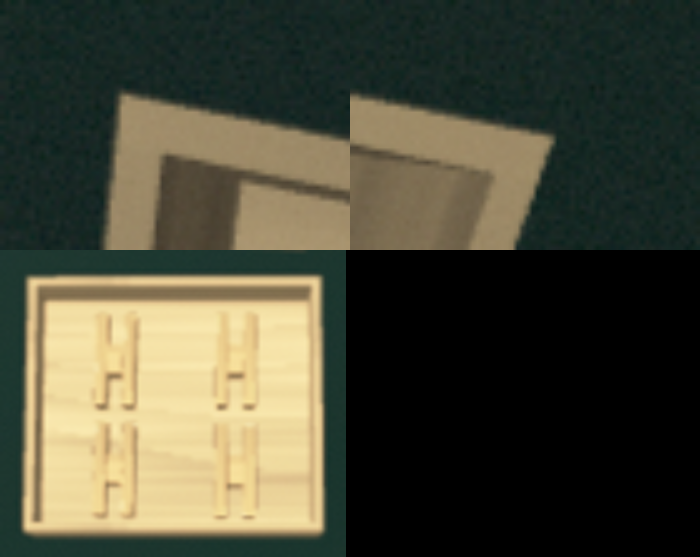

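c3 shows four clips flat in the box, three spares on the desk and the level on the mat. wE shows the cover's bar at 273–290, 140–217, straight under the tool. Both cameras agree on cover-to-box to within 1 mm.

>>> servo_tool:
  deltas:
    - [[0.0015, 0.0035, 0.05], [0, 0, -0.2]]
    - [[0, 0, 0.05], [0, 0, 0]]
    - [[0, 0, 0.05], [0, 0, 0]]
    - [[0, 0, 0.04], [0, 0, 0]]
    - [[0, 0, 0.025], [0, 0, 0]]
    - [[0, 0, 0.013], [0, 0, 0]]
    - [[0, 0, 0], [0, 0, 0]]
    - [[0, 0, 0], [0, 0, 0]]
    - [[0, 0, 0], [0, 0, 0]]

```text
time: 38.22
tool_pos: [486.7, 352.2, 23.9]
tcp_rot: [3.14, -0.001, 1.616]
contact_force: [-0.4, 0.2, 0.5]
grip_width: 55.0
finger_force: 0.0
```

>>> servo_tool:
  deltas:
    - [[0, 0, 0], [0, 0, 0]]
    - [[0, 0, 0], [0, 0, 0]]
    - [[0, 0, 0], [0, 0, 0]]
    - [[0, 0, 0], [0, 0, 0]]
    - [[0, 0, 0], [0, 0, 0]]
    - [[0, 0, 0], [0, 0, 0]]
  fingers: 0

```text
time: 38.98
tool_pos: [485.9, 351.9, 22.7]
tcp_rot: [-3.142, 0.0, 1.616]
contact_force: [-0.8, -0.4, -0.5]
grip_width: 17.8
finger_force: 30.0
```

>>> servo_tool:
  deltas:
    - [[0, 0, -0.03], [0, 0, 0]]
    - [[0, 0, -0.05], [0, 0, 0]]
    - [[0, 0, -0.045], [0, 0, 0]]
    - [[0, 0, 0], [0, 0, 0]]
    - [[0, 0, 0], [0, 0, 0]]

```text
time: 39.6
tool_pos: [485.3, 351.5, 146.6]
tcp_rot: [-3.14, 0.001, 1.616]
contact_force: [0.8, -0.6, -1.2]
grip_width: 17.5
finger_force: 30.0
```

```bash
python3 -c "
from h import *
print(bot.get_obs()['grip_width'])
plan([(509,27.8,145,90.35)])"
```

```text
17.48279005493694
at [485.3 351.5 146.6] 92.6 [-3.1398e+00  1.0000e-03  1.6162e+00] t 39.6
 1 x turn z 2.25
 7 x shift [-0.0463  0.0031  0.0002] to (509, 27.8, 145, 90.35)
```

>>> servo_tool:
  deltas:
    - [[0, 0, 0], [0, 0, 2.2]]
    - [[-0.046, 0.0031, 0], [0, 0, 0]]
    - [[-0.046, 0.0031, 0], [0, 0, 0]]
    - [[-0.046, 0.0031, 0], [0, 0, 0]]
    - [[-0.046, 0.0031, 0], [0, 0, 0]]
    - [[-0.046, 0.0031, 0], [0, 0, 0]]
    - [[-0.046, 0.0031, 0], [0, 0, 0]]
    - [[-0.046, 0.0031, 0], [0, 0, 0]]
    - [[0, 0, 0], [0, 0, 0]]
    - [[0, 0, 0], [0, 0, 0]]
    - [[0, 0, 0], [0, 0, 0]]
    - [[0, 0, 0], [0, 0, 0]]

```text
time: 41.1
tool_pos: [509.7, 31.1, 147.5]
tcp_rot: [-3.141, -0.0, 1.579]
contact_force: [-0.1, 0.3, -2.3]
grip_width: 17.8
finger_force: 30.0
```

```bash
python3 -c "
from h import *
P=[]
for i in range(4): bot.capture('top'); P.append(bot.get_obs()['tool_pos'])
print(np.mean(P,0)); snap('wrist','wF'); snap('scene','scene3')
plan([(509,29.3,145,90.35)])"
```

```text
[509.84696532  30.70718336 147.66214123]
at [509.9  30.3 147.8] 90.42 [3.1414e+00 1.0000e-04 1.5781e+00] t 41.4
 1 x shift [-0.0009 -0.0009  0.0028] to (509, 29.3, 145, 90.35)
```

View pics/wF.png

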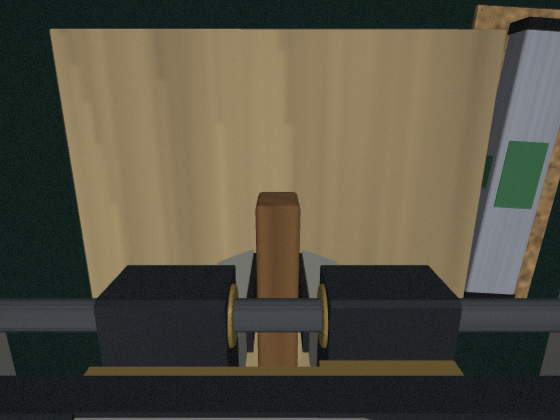

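```bash
python3 -c "
from h import *
for z in (138,141,144):
  a=px('wF',52,30,z);b=px('wF',504,30,z); print(a,b,(a+b)/2,np.linalg.norm(a-b))
"
```

```text
[415.16743068 135.85231468 138.        ] [604.27171362 137.27744426 138.        ] [509.71957215 136.56487947 138.        ] 189.10965289821957
[416.85304502 135.35261344 141.        ] [602.58722936 136.75234526 141.        ] [509.72013719 136.05247935 141.        ] 185.7394586067537
[418.53865936 134.85291221 144.        ] [600.90274511 136.22724625 144.        ] [509.72070223 135.54007923 144.        ] 182.3692643152877
```

The cover hangs square: its far edge runs 52–504 at v=30, giving a centre of about (509.7, 28.4) against the box at (509, 28). I lower it step by step.

>>> servo_tool:
  deltas:
    - [[0, -0.0007, 0.03], [0, 0, 0]]
    - [[0, 0, 0.02], [0, 0, 0]]
    - [[0, 0, 0.005], [0, 0, 0]]
    - [[0, 0, 0.003], [0, 0, 0]]
    - [[0, 0, 0], [0, 0, 0]]
    - [[0, 0, 0], [0, 0, 0]]

```text
time: 42.15
tool_pos: [509.7, 30.0, 90.3]
tcp_rot: [3.14, 0.0, 1.578]
contact_force: [0.1, 0.3, -1.9]
grip_width: 18.0
finger_force: 30.0
```

>>> servo_tool:
  deltas:
    - [[0, 0, 0.002], [0, 0, 0]]
    - [[0, 0, 0.002], [0, 0, 0]]
    - [[0, 0, 0.001], [0, 0, 0]]
    - [[0, 0, 0], [0, 0, 0]]
    - [[0, 0, 0], [0, 0, 0]]

```text
time: 42.78
tool_pos: [509.3, 30.0, 84.7]
tcp_rot: [3.142, 0.0, 1.578]
contact_force: [-0.0, -0.4, -1.2]
grip_width: 17.7
finger_force: 30.0
```

>>> servo_tool:
  deltas:
    - [[0, 0, 0.001], [0, 0, 0]]
    - [[0, 0, 0.001], [0, 0, 0]]
    - [[0, 0, 0.001], [0, 0, 0]]
    - [[0, 0, 0], [0, 0, 0]]
    - [[0, 0, 0], [0, 0, 0]]

```text
time: 43.4
tool_pos: [509.2, 30.0, 81.7]
tcp_rot: [3.142, 0.0, 1.578]
contact_force: [-0.6, 0.0, -1.5]
grip_width: 17.6
finger_force: 30.0
```

>>> servo_tool:
  deltas:
    - [[0, 0, 0.001], [0, 0, 0]]
    - [[0, 0, 0.001], [0, 0, 0]]
    - [[0, 0, 0], [0, 0, 0]]
    - [[0, 0, 0], [0, 0, 0]]

```text
time: 43.9
tool_pos: [509.3, 30.0, 80.6]
tcp_rot: [3.141, 0.0, 1.578]
contact_force: [-2.5, -0.2, 7.1]
grip_width: 18.0
finger_force: 30.0
```

>>> servo_tool:
  deltas:
    - [[0, 0, 0.001], [0, 0, 0]]
    - [[0, 0, 0], [0, 0, 0]]
    - [[0, 0, 0], [0, 0, 0]]

```text
time: 44.28
tool_pos: [509.3, 30.0, 80.6]
tcp_rot: [3.14, 0.0, 1.578]
contact_force: [-5.6, -0.2, 15.9]
grip_width: 17.6
finger_force: 30.0
```

>>> servo_tool:
  deltas:
    - [[0, 0, 0], [0, 0, 0]]
    - [[0, 0, 0], [0, 0, 0]]
    - [[0, 0, 0], [0, 0, 0]]
    - [[0, 0, 0], [0, 0, 0]]
    - [[0, 0, -0.03], [0, 0, 0]]
    - [[0, 0, -0.03], [0, 0, 0]]
    - [[0, 0, 0], [0, 0, 0]]
  fingers: 0.4

```text
time: 45.15
tool_pos: [510.7, 29.9, 140.6]
tcp_rot: [3.137, 0.001, 1.578]
contact_force: [0.7, 0.2, -0.2]
grip_width: 37.1
finger_force: 0.0
```

>>> servo_tool:
  deltas:
    - [[0, 0, 0], [0, 0, 0]]
    - [[0, 0, 0], [0, 0, 0]]
    - [[0, 0, 0], [0, 0, 0]]
    - [[0, 0, 0], [0, 0, 0]]
    - [[0, 0, 0], [0, 0, 0]]
  fingers: 0

```text
time: 45.78
tool_pos: [509.2, 30.0, 138.5]
tcp_rot: [-3.141, 0.0, 1.578]
contact_force: [-0.2, -0.3, 0.8]
grip_width: 0.7
finger_force: 0.0
```

>>> servo_tool:
  deltas:
    - [[0, 0, 0.025], [0, 0, 0]]
    - [[0, 0, 0.01], [0, 0, 0]]
    - [[0, 0, 0.002], [0, 0, 0]]
    - [[0, 0, 0.001], [0, 0, 0]]
    - [[0, 0, 0], [0, 0, 0]]
    - [[0, 0, 0], [0, 0, 0]]

```text
time: 46.52
tool_pos: [509.5, 30.0, 101.1]
tcp_rot: [3.141, 0.0, 1.578]
contact_force: [0.0, 0.0, -0.5]
grip_width: 0.2
finger_force: 0.0
```

>>> servo_tool:
  deltas:
    - [[0, 0, 0.001], [0, 0, 0]]
    - [[0, 0, 0], [0, 0, 0]]
    - [[0, 0, 0], [0, 0, 0]]

```text
time: 46.9
tool_pos: [509.5, 30.0, 100.3]
tcp_rot: [3.141, 0.0, 1.578]
contact_force: [-2.3, -0.4, 5.5]
grip_width: 0.4
finger_force: 2.8
```

Contact at z≈100.3, which is where the bar top should be with the cover home. I press a little further.

>>> servo_tool:
  deltas:
    - [[0, 0, 0.001], [0, 0, 0]]
    - [[0, 0, 0], [0, 0, 0]]
    - [[0, 0, 0], [0, 0, 0]]
    - [[0, 0, 0], [0, 0, 0]]
    - [[0, 0, 0], [0, 0, 0]]

```text
time: 47.52
tool_pos: [509.5, 30.0, 100.2]
tcp_rot: [3.14, 0.0, 1.578]
contact_force: [-4.0, -0.9, 13.5]
grip_width: 0.0
finger_force: 7.0
```

>>> servo_tool:
  deltas:
    - [[0, 0, -0.03], [0, 0, 0]]
    - [[0, 0, -0.05], [0, 0, 0]]
    - [[0, 0, -0.05], [0, 0, 0]]
    - [[0, 0.05, -0.03], [0, 0, 0]]
    - [[0, 0.03, 0], [0, 0, 0]]
    - [[0.04, 0, 0], [0, 0, 0]]
    - [[0.05, 0, 0], [0, 0, 0]]
    - [[0.05, 0, 0], [0, 0, 0]]
    - [[0.05, 0, 0], [0, 0, 0]]
    - [[0.05, 0, 0], [0, 0, 0]]
    - [[0.05, 0, 0], [0, 0, 0]]
    - [[0, 0, 0], [0, 0, 0]]

```text
time: 49.02
tool_pos: [586.1, 324.1, 257.5]
tcp_rot: [-3.14, -0.0, 1.582]
contact_force: [-1.2, -0.1, -1.3]
grip_width: 0.3
finger_force: 0.0
```

```bash
python3 -c "
from h import *
snap('top','top3'); snap('scene','scene4')
a=cv2.imread('pics/top3.png')[85:280,195:475]; cv2.imwrite('pics/c5.png',cv2.resize(a,None,fx=2.85,fy=2.85,interpolation=cv2.INTER_CUBIC))
a=cv2.imread('pics/scene4.png')[160:320,120:400]; cv2.imwrite('pics/c6.png',cv2.resize(a,None,fx=2.8,fy=2.8,interpolation=cv2.INTER_CUBIC))"
```

```text
(no output)
```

View pics/c5.png

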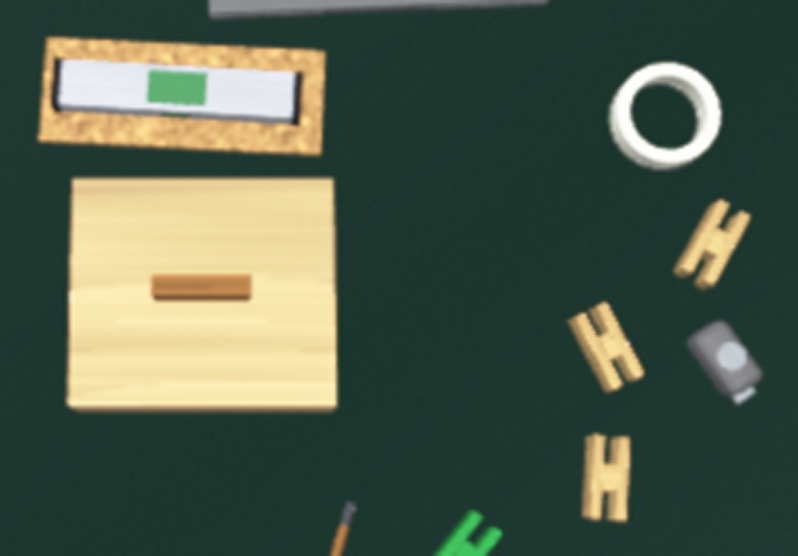

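View pics/c6.png

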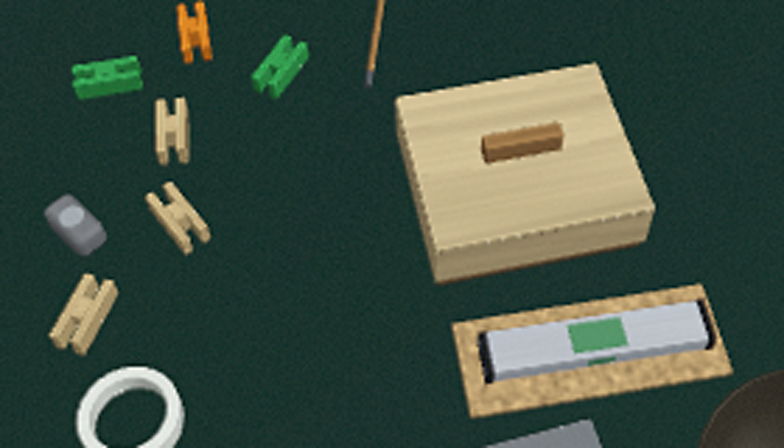

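The cover (c5: 70–336, 178–410) sits flush on the box with no gap. The level is on the mat, three spare clips are on the desk, and the arm is clear of everything.

```bash
python3 -c "
from plant import bot
print(bot.close_job())"
```

```text
the job is handed in; nothing more can be done
None
```

The job is handed in: the level is lengthwise on the mat, four clips are in the box, the cover is home and was pressed down with about 13 N, and the spare clips, tape measure, masking tape and mug were left alone; the hand-in call gave no verdict.

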